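# Stroke check of a spring-backed tilt plate at a laser marking bench

### The job

Check the spring of the tilting marking fixture: with closed fingertips press the round black thumb pad on the plate's sprung corner down until the black pointer stands level with the red mark on the scale, not well past it, and keep it there for about a second. Then let the plate come back up slowly under the finger, without letting it snap up, and move clear of it. Grasp and lift nothing; do not touch the brass blank on the plate, and leave it, the red mark and everything else on the bench where they are.

Things in the scene. Friction and masses are not known exactly. Their poses are not given: they have to be found in the camera images.
- fixture: Dark base of the tilting fixture, 180 x 250 x 12 mm, fixed on the perforated plate (its top 12 mm above the bench). Origin: centre of the underside; z up. The top plate turns on a level pivot line along x, at y -95, z 55 mm. Its sprung edge is towards +y; there the white scale (black lines 5 mm apart) stands upright at x 36, y 87 to 123, facing +x, top at z 80 mm; nothing on the fixture is higher.
- tilt_plate (a joint): Tilt of the aluminium top plate (140 x 167 x 8 mm), rad: 0 at rest, level, held up against a stop by a coil spring under the sprung corner; grows as that corner is pressed, to 0.16 at the hard stop. At the thumb pad about 5 N start it and 7 to 10 N hold it at the mark. Hardly damped: it snaps up if the finger leaves quickly; it should not rise faster than 1 rad/s (130 mm/s at the pad).
- thumb_pad: The round black thumb pad, a flat-topped cone 36 mm across at the foot, 22 mm across the top and 7 mm high, fixed on the plate's sprung corner and moving with it. Origin: centre of its flat top face, 130 mm from the pivot line; at rest 66 mm above the fixture's underside (78 mm above the bench). z is the pad's axis, upright at rest.
- pointer_tip (a point): Tip of the black pointer, a thin blade on the edge of the plate beside the thumb pad that moves with the plate in front of the white scale. It lies 203 mm from the pivot line, so it goes down 1.56 times as far as the thumb pad (about 203 mm x tilt). At rest 55 mm above the fixture's underside.
- red_mark (a point): The point of the red index mark, a small red slide with a 3 mm high tongue, clamped on the outer edge of the scale (the tongue's middle, beside which the pointer tip passes). It is set to another height each time, 12 to 24 mm below the pointer's rest height, and must not be shifted. z up.
- blank: Loose brass blank, 70 x 45 x 4 mm, 0.1 kg, lying flat on the tilt plate between dark locating strips 3 mm high, its centre about 97 mm from the thumb pad. Origin: centre of its underside. Not to be touched.
- nest (a point): Point on the top face of the tilt plate where the blank's origin belongs (moves with the plate).
- card_stack: Loose stack of brass cards, about 90 x 70 x 12 mm, on the bench to the robot's right. Origin under its centre. Leave alone.
- lens_cap: Loose round black lens cap, 70 mm across, 15 mm high, on the perforated plate on the robot's side of the fixture. Origin under its centre. Leave alone.
- focus_gauge: Loose blue turned focus gauge standing on the perforated plate beyond the fixture, foot 34 mm across, 75 mm high. Origin under its centre. Leave alone.
- hex_driver: Loose screwdriver lying on the bench to the robot's left, 170 mm long. Leave alone.
- cup: Loose brown paper cup, 76 mm across the rim, 85 mm high, on the bench to the robot's left. Origin under its centre. Leave alone.

How it is judged:
By the outcome, as a careful person would: the job done as asked, in the order asked, and still so for the second after the job is handed in, with the robot touching nothing.
It also fails if it takes over 35 s, if anything falls off the work surface, if the arm or the gripper's body presses on something with over 40 N, if the wrist force passes 120 N, or if a joint passes its speed limit or range.

### The arm

A 6-joint arm with a two-finger parallel gripper is mounted at the origin on the work surface. World frame = base frame: x ahead of the robot, y to its left, z up, the work surface at z = 0. Lengths are in m, angles in rad, forces in N, time in s.
With the tool pointing down it reaches from about 0.25 to 0.775 m from the base axis. Payload 4 kg.
Tool frame: the origin (TCP) lies on the centre line of the jaws, within the pads' length; the fingertips stand 14 mm ahead of it and the grasp point (between the pads) lies 5 mm behind it (robot.tcp_to_tips is the distance from the TCP to the fingertips, in m); z points along the fingers, y is the line along which they close (so a half turn about z gives the same grasp; the last joint's range is limited). The gripper opens to 94 mm and grips with 3 to 60 N. Pads are 16 mm wide; open, the fingers measure 119 mm over their backs; the gripper's body (75 mm by 177 mm) begins 78 mm behind the grasp point.
Start: joints at [-0.103, 0.087, 1.371, -0, 1.684, -0.103], TCP at [0.55, -0, 0.22] pointing down, gripper open.
Joint ranges: [-3.1, 3.1], [-0.76, 2.03], [0.27, 2.55], [-1.08, 4.22], [0.17, 2.65], [-2.57, 2.57]. Speed limits (rad/s): [2.79, 2.79, 3.14, 3.14, 3.14, 3.14].

### API

Orientations are given as [roll, pitch, yaw] about the fixed x, y, z axes, in that order (R = Rz(yaw) Ry(pitch) Rx(roll)).
In Python, from bench import robot gives the robot as it stands.
- The arm moves only by the tool carry_out, never from a script. Its argument "increments" is a list of rows, each a list of 3 entries, a list of its own where there are three numbers: the closure in counts, from 0 (fully open) to 255 (shut), then the shift along the tool's x, y, z in mm, then the turn about the tool's z in degrees. In form: [[fingers, [dx, dy, dz], twist], ...]. A call has 1 to 8 rows; each row shifts and turns the commanded pose from where the row before left it, along the tool's axes as they then stand; what a row does not reach is not made up. A row lasts 1/10 s, in which the tool goes at most 50 mm and 8.59 degrees, less where a joint would pass 70% of its speed; a pose out of reach is approached as far as the arm can. A call with a gripper value outside its range is refused whole. The fingers move at their own pace and stop on an object; the grip force is fixed at half the most. Time passes only in rows, so rows that do not move let the fingers close. It gives the time, the measured TCP pose, the force, the opening and the grip force at its end, in the units of the state.
- robot.get_obs(): the state, without advancing time (a new reading comes with each control period).
- robot.snapshot(name): name is "scene" or "side" or "wrist"; returns the picture (384x512x3 uint8, blue, green, red); there is no depth.
- robot.get_calibration(name): a dict with "vfov" (degrees; the focal length in pixels is half the picture's height over the tangent of half this angle, whatever the lens; pixels are square), "cx", "cy" (the principal point, pixels), "T" (4x4, takes a point from camera to world coordinates). Camera axes: x right, y down, z forward; pixel columns grow to the right and rows downward; lengths in m; the calibration is good to about 2 mm. A picture is of the moment at which its call begins: read the wrist's pose just before it. get_calibration takes no time and is no camera call; for the wrist camera it gives the pose at the moment of the call.
- robot.close_job(): hands the job in; it is judged then, once.
The state is a dict: "time": time; "joint_positions": joint angles; "qvel": joint speeds; "joint_torque": joint torques, N m; "tool_pos": TCP position; "ee_rot": TCP orientation; "wrist_force": force on the tool from outside, world axes, zero at the start; "wrist_torque": the same for the moment, N m; "width": finger opening in m; "finger_force": force on a finger pad.
Only numpy, scipy, OpenCV 4.12 (cv2) and the standard library are available. Lean on these libraries where they do the work, as an engineer would, in place of code of your own. Each camera call takes 0.05 s, during which the arm holds its last target. There are 200 camera calls.

## Working session

There is one attempt and no reset: what is moved stays moved. The work goes in short steps, Python scripts to look and compute and a tool call to move; the robot and the scene stay as the last step left them, time stands still between calls to the robot, and variables do not carry over. Pictures are saved under pics/ and viewed, at most 10 in all, crops included, and the job is handed in when it is done.

Besides the shell and the picture viewer there is one more tool, called after "Request:" as a command line: name --argument value ..., lists and objects as JSON in quotes. carry_out: Moves the arm, as the interface text tells. Its arguments: {"type":"object","properties":{"increments":{"type":"array","items":{"type":"array"}}},"required":["increments"]}

```bash
mkdir -p pics
cat > h.py <<'E'
import numpy as np, cv2
from bench import robot
def cal(n):
    c=robot.get_calibration(n); f=192/np.tan(np.radians(c["vfov"])/2); return f,c["cx"],c["cy"],np.array(c["T"])
def ray(c,u,v):
    f,cx,cy,T=c; d=T[:3,:3]@np.array([(u-cx)/f,(v-cy)/f,1]); return T[:3,3],d/np.linalg.norm(d)
def onz(c,u,v,z):
    o,d=ray(c,u,v); return o+d*(z-o[2])/d[2]
def proj(c,p):
    f,cx,cy,T=c; q=T[:3,:3].T@(np.array(p)-T[:3,3]); return f*q[0]/q[2]+cx,f*q[1]/q[2]+cy
E
python3 - <<'E'
from h import *
o=robot.get_obs(); print(o["time"],o["tool_pos"],o["ee_rot"],o["wrist_force"])
for n in("scene","side","wrist"):
    print(n,cal(n)); cv2.imwrite(f"pics/{n}0.png",robot.snapshot(n))
a=cv2.imread("pics/scene0.png");b=cv2.imread("pics/side0.png")
E
```

```text
0.0 [5.49491768e-01 4.47586280e-05 2.18340386e-01] [-3.13946995e+00 -2.02269629e-04  1.57081216e+00] [-0.09452025 -0.36740116  0.63526073]
scene (np.float64(476.6847560747701), 258.0411785378456, 199.24035441024242, array([[-0.05320837,  0.83641277, -0.54551127,  1.26626166],
       [ 0.99847478,  0.03650398, -0.04141953,  0.01156162],
       [-0.01473049, -0.54688311, -0.83707938,  1.14322235],
       [ 0.        ,  0.        ,  0.        ,  1.        ]]))
side (np.float64(348.4935502485442), 253.22486312526365, 193.189158884096, array([[ 0.85747342, -0.27168393,  0.43695215,  0.18873001],
       [-0.51432076, -0.47670116,  0.71290263, -0.67745909],
       [ 0.01461141, -0.83602861, -0.54849126,  0.56904643],
       [ 0.        ,  0.        ,  0.        ,  1.        ]]))
wrist (np.float64(270.49058666925936), 252.89311684038748, 192.25991606791032, array([[ 9.99999030e-01,  9.39716973e-04, -1.02839550e-03,
         5.49530463e-01],
       [ 6.54386946e-04, -9.68571623e-01, -2.48733958e-01,
         7.23973503e-02],
       [-1.22981422e-03,  2.48733044e-01, -9.68571299e-01,
         3.83251738e-01],
       [ 0.00000000e+00,  0.00000000e+00,  0.00000000e+00,
         1.00000000e+00]]))
```

View pics/scene0.png

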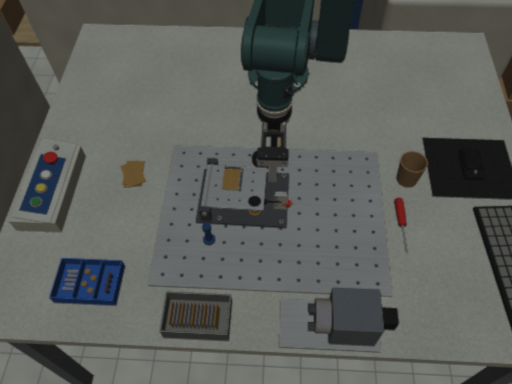

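View pics/side0.png

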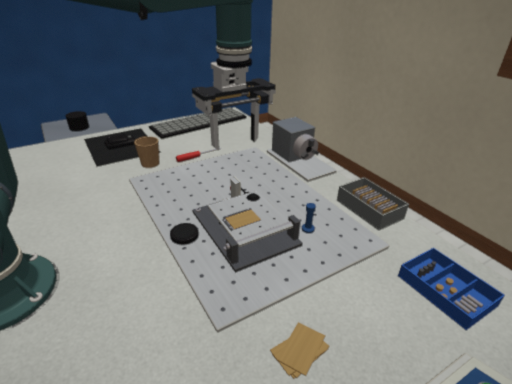

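View pics/wrist0.png

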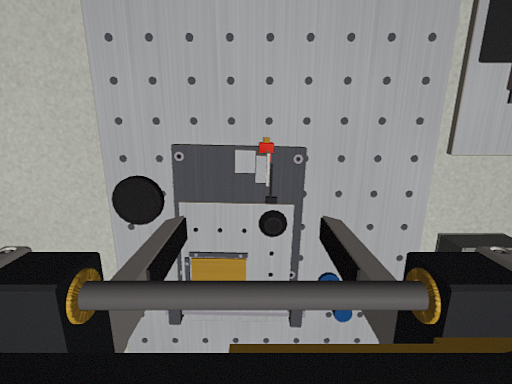

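The fixture is about square to the world. In the wrist picture the pad is at (273,223), the red slide at (266,147), and the scale's face looks towards +x (image right). Next I'll locate these and plan a close oblique look from the +x side.

Run:
```python
from h import *
c=cal("wrist")
for n,u,v,z in(("pad",273,223,.078),("red",266,147,.055),("screwL",179,156,.024),("screwR",298,159,.024),("blank",218,270,.071),("gauge top",330,279,.087)):
    print(n,onz(c,u,v,z).round(4))
i=cv2.imread("pics/wrist0.png")
cv2.imwrite("pics/c0.png",cv2.resize(i[130:330,170:350],None,fx=3,fy=3,interpolation=cv2.INTER_CUBIC)[:600])
```

```text
pad [ 0.5735 -0.0441  0.078 ]
red [0.565  0.0442 0.055 ]
screwL [0.4512 0.0297 0.024 ]
screwR [0.6092 0.0258 0.024 ]
blank [ 0.5044 -0.1112  0.071 ]
gauge top [ 0.6444 -0.114   0.087 ]
```

View pics/c0.png

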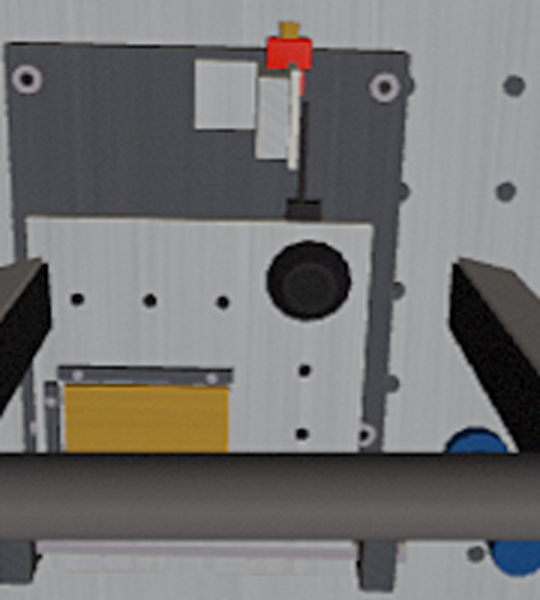

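The pad is near (0.573, -0.046) and the fixture yaw is about -1.4°. I'll keep this tool yaw, close the fingers, and move to +x so the scale's face shows obliquely at the left of the wrist view.

Request:
carry_out --increments '[[255,[5,32,16],0],[255,[5,32,16],0],[255,[5,32,16],0],[255,[5,32,16],0],[255,[5,32,16],0],[255,[5,30,18],0],[255,[0,0,0],0],[255,[0,0,0],0]]'

```text
time: 0.95
tool_pos: [0.7392, 0.0301, 0.119]
ee_rot: [-3.137, -0.0, 1.571]
wrist_force: [-0.2, -0.6, 0.0]
width: 0.0331
finger_force: 0.0
```

Run:
```python
from h import *
o=robot.get_obs(); print(o["time"],o["tool_pos"],o["ee_rot"],o["wrist_force"],o["width"])
c=cal("wrist"); i=robot.snapshot("wrist"); cv2.imwrite("pics/w1.png",i); np.save("w1.npy",c[3])
u,v=map(int,proj(c,(.566,.035,.055))); print(u,v)
u0=max(0,u-50);v0=max(0,v-60)
print(u0,v0); cv2.imwrite("pics/c1.png",cv2.resize(i[v0:v0+120,u0:u0+130],None,fx=5,fy=5,interpolation=cv2.INTER_CUBIC))
```

```text
0.95 [0.73923659 0.03005481 0.11898394] [-3.13715724e+00 -5.87829515e-07  1.57103891e+00] [-0.23118627 -0.57000016  0.03691798] 0.03307630380841841
57 201
7 141
```

View pics/c1.png

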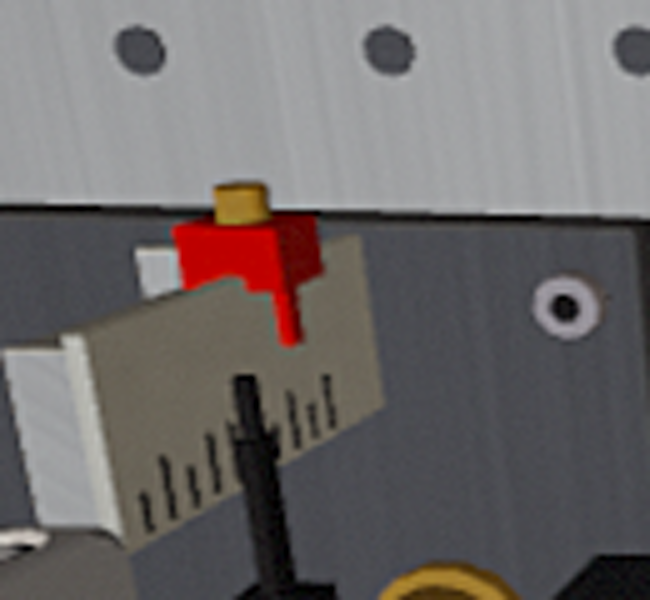

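The crop (origin 7,141, scale 5) shows the tongue clearly. It runs from crop (285,290) to (290,345), the pointer tip is at (245,378), and "down" on the scale is towards the right and slightly up. Next is a second close view from above the pad, for triangulation and pad position.

Request:
carry_out --increments '[[255,[-13,-28,0],0],[255,[-13,-28,0],0],[255,[-13,-28,0],0],[255,[-13,-28,0],0],[255,[-12,-27,0],0],[255,[-12,-27,0],0],[255,[0,0,0],0],[255,[0,0,0],0]]'

```text
time: 1.8
tool_pos: [0.574, -0.0463, 0.1241]
ee_rot: [3.137, 0.001, 1.57]
wrist_force: [0.2, -0.8, -0.3]
width: 0.0003
finger_force: 0.0
```

Run:
```python
from h import *
o=robot.get_obs(); print(o["time"],o["tool_pos"],o["ee_rot"],o["wrist_force"],o["wrist_torque"],o["width"])
c=cal("wrist"); i=robot.snapshot("wrist"); cv2.imwrite("pics/w2.png",i); np.save("w2.npy",c[3])
cv2.imwrite("pics/s2.png",robot.snapshot("scene"))
u,v=map(int,proj(c,(.566,.035,.055))); 
u0=max(0,u-70);v0=max(0,v-50)
print(u,v,u0,v0); cv2.imwrite("pics/c2.png",cv2.resize(i[v0:v0+150,u0:u0+160],None,fx=4,fy=4,interpolation=cv2.INTER_CUBIC))
```

```text
1.8 [ 0.57398137 -0.04628593  0.12414259] [3.13679833e+00 5.51810506e-04 1.56984492e+00] [ 0.18240195 -0.79238036 -0.34380125] [ 0.02047315 -0.02425355  0.00997866] 0.00027029724931152386
242 111 172 61
```

View pics/c2.png

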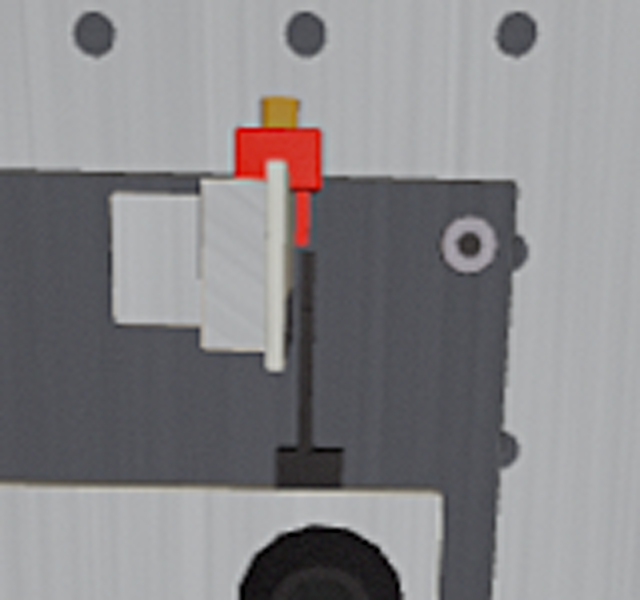

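In the view from above (crop origin 172,61, scale 4) the tongue end is at (303,246), the pointer tip at (308,252), and the pad lies below at about (320,600). Now I'll triangulate using edge centres.

Run:
```python
from h import *
f,cx,cy,_=cal("wrist")
C=[(f,cx,cy,np.load(n)) for n in("w1.npy","w2.npy")]
I=[cv2.imread(f"pics/w{k}.png").astype(float) for k in(1,2)]
def red(i):return np.clip((i[...,2]-np.maximum(i[...,0],i[...,1]))/215,0,1)
for i,(r0,r1,a,b) in zip(I,((200,213,58,72),(107,126,242,254))):
    R=red(i)
    for r in range(r0,r1):
        w=R[r,a:b].copy(); print(r,w.sum().round(2),((w*np.arange(a,b)).sum()/max(w.sum(),.01)).round(2),end=" | ")
    print()
print("gray w1"); print(I[0][212:224,50:68].mean(2).astype(int)); print("w2");print(I[1][118:134,242:256].mean(2).astype(int))
def tri(p,q):
    A=[ray(C[0],*p),ray(C[1],*q)]
    M=np.zeros((3,3));B=np.zeros(3)
    for o,d in A: P=np.eye(3)-np.outer(d,d);M+=P;B+=P@o
    x=np.linalg.solve(M,B); return x.round(4),[np.linalg.norm(np.cross(x-o,d)).round(4) for o,d in A]
k=lambda u,v:(7+(u+.5)/5-.5,141+(v+.5)/5-.5); l=lambda u,v:(172+(u+.5)/4-.5,61+(v+.5)/4-.5)
print("tongue",tri(k(290,343),l(303,246)),"pointer",tri(k(245,377),l(308,251)))
# pad
g=I[1].mean(2).astype(np.uint8); m=(g<60).astype(np.uint8); m[:185]=0
n,lab,st,ce=cv2.connectedComponentsWithStats(m)
print([(st[j].tolist(),ce[j].round(1).tolist()) for j in range(1,n) if st[j,4]>60])
```

```text
200 3.8 63.35 | 201 3.52 63.39 | 202 3.47 63.52 | 203 3.65 63.68 | 204 3.45 63.8 | 205 3.47 63.96 | 206 3.61 64.09 | 207 3.58 64.31 | 208 3.59 64.41 | 209 3.11 64.35 | 210 1.06 64.19 | 211 0.21 64.78 | 212 0.34 64.41 | 
107 6.13 248.07 | 108 3.7 247.96 | 109 2.7 247.17 | 110 2.52 247.19 | 111 2.54 247.18 | 112 2.52 247.19 | 113 2.55 247.19 | 114 2.53 247.2 | 115 2.56 247.19 | 116 2.56 247.2 | 117 2.53 247.19 | 118 2.46 247.08 | 119 2.66 246.94 | 120 2.59 246.9 | 121 2.46 246.89 | 122 1.03 246.72 | 123 0.04 243.44 | 124 0.1 245.0 | 125 0.09 245.32 | 
gray w1
[[ 98  99  97  97  99  97  96  96  98  98  98 101 100 100  98  99  99  97]
 [ 97  99  99  98 100  99  96  98  99  98  99  99 101  98 100  99  99  99]
 [ 97 100  97 101 100 102 102 100 101  99  99 100 101  99 101  98  99  98]
 [ 99  99 101  98  93  97  97  94 100 103  99  97 101 100  99  99 100  99]
 [102 100 101  72  17   1   0   0  79 102  99 100  99 100  98  99  99  99]
 [100 100  96  59  15  24  19   0  60  95 101  98  99  98  99  99  99  96]
 [100 103 107  74  17  25  23  11  41  90 102 100 101 100  95  96 100  98]
 [101 102 1
[... 910 characters left out ...]
02  94  81  63  51  51  65  85  87  84  85  84]
 [176 125 102  91  81  63  52  51  63  80  85  84  83  84]
 [177 126 102  91  84  64  50  53  65  83  87  84  83  84]
 [175 128 102  92  79  65  46  53  61  83  87  82  82  86]
 [176 128 103  95  82  62  52  52  65  82  88  85  83  84]
 [176 129 100  91  75  61  51  51  72  84  88  84  86  85]
 [176 129  80  78  78  58  49  50  71  86  85  82  82  85]]
tongue (array([0.5695, 0.0268, 0.0525]), [np.float64(0.0002), np.float64(0.0002)]) pointer (array([0.5708, 0.0255, 0.0664]), [np.float64(0.0001), np.float64(0.0001)])
[([33, 185, 75, 31, 1777], [70.8, 197.6]), ([0, 193, 512, 191, 37530], [249.7, 328.5]), ([476, 229, 36, 22, 585], [495.1, 238.1])]
```

The triangulated tongue middle is 13.9 mm below the pointer tip, so the tilt wanted is about 0.0685 rad, a pad drop of about 8.4 to 8.9 mm depending on the contact lever. The TCP is over the pad, so I'll descend.

Request:
carry_out --increments '[[255,[0,0,8],0],[255,[0,0,8],0],[255,[0,0,6],0],[255,[0,0,3],0],[255,[0,0,1],0],[255,[0,0,0],0],[255,[0,0,0],0]]'

```text
time: 2.6
tool_pos: [0.5743, -0.0461, 0.0957]
ee_rot: [3.141, 0.0, 1.571]
wrist_force: [-0.1, -0.8, 0.4]
width: 0.0002
finger_force: 0.0
```

Request:
carry_out --increments '[[255,[0,0,1],0],[255,[0,0,1],0],[255,[0,0,0],0]]'

```text
time: 2.9
tool_pos: [0.574, -0.046, 0.0935]
ee_rot: [3.142, -0.0, 1.571]
wrist_force: [-0.2, 0.1, -0.3]
width: 0.0004
finger_force: 0.0
```

Request:
carry_out --increments '[[255,[0,0,0.5],0],[255,[0,0,0.5],0],[255,[0,0,0],0]]'

```text
time: 3.2
tool_pos: [0.574, -0.046, 0.0924]
ee_rot: [3.142, -0.0, 1.571]
wrist_force: [-0.6, -0.2, 0.5]
width: 0.0006
finger_force: 0.0
```

Request:
carry_out --increments '[[255,[0,0,0.5],0],[255,[0,0,0.5],0],[255,[0,0,0],0]]'

```text
time: 3.5
tool_pos: [0.5741, -0.046, 0.0923]
ee_rot: [3.141, 0.0, 1.571]
wrist_force: [-1.5, 0.2, 4.8]
width: 0.0003
finger_force: 2.3
```

Request:
carry_out --increments '[[255,[0,0,0.5],0],[255,[0,0,0.5],0],[255,[0,0,0],0]]'

```text
time: 3.8
tool_pos: [0.5741, -0.0459, 0.0911]
ee_rot: [3.141, -0.0, 1.571]
wrist_force: [-2.8, 0.9, 5.3]
width: 0.0004
finger_force: 2.7
```

Request:
carry_out --increments '[[255,[0,0,1],0],[255,[0,0,1],0],[255,[0,0,1],0],[255,[0,0,1],0],[255,[0,0,0],0]]'

```text
time: 4.3
tool_pos: [0.5741, -0.0457, 0.0874]
ee_rot: [3.141, -0.0, 1.571]
wrist_force: [-3.0, 1.1, 7.0]
width: 0.0002
finger_force: 3.3
```

Run:
```python
from h import *
for k in range(4):
    o=robot.get_obs(); i=robot.snapshot("wrist"); print(o["tool_pos"].round(4),o["wrist_force"].round(2),o["wrist_torque"].round(3),o["width"])
s=robot.snapshot("scene"); cv2.imwrite("pics/s3.png",s); cv2.imwrite("pics/w3.png",i)
a=cv2.imread("pics/s2.png")
t=lambda x:cv2.resize(x[180:230,240:305],None,fx=6,fy=6,interpolation=cv2.INTER_CUBIC)
w=cv2.resize(i[0:290,130:380],None,fx=1,fy=1)
top=np.hstack([t(a),t(s)]); w2=cv2.copyMakeBorder(w,0,0,0,780-w.shape[1],cv2.BORDER_CONSTANT)
cv2.imwrite("pics/m3.png",np.vstack([top,w2]))
```

```text
[ 0.5741 -0.0457  0.0874] [-2.96  1.08  6.99] [0.189 0.498 0.002] 0.00018811045087657047
[ 0.5741 -0.0457  0.0874] [-2.94  2.18  7.54] [0.145 0.52  0.033] 0.0003912313437112189
[ 0.5741 -0.0457  0.0875] [-1.51  2.07  6.24] [ 0.181  0.615 -0.012] 0.00014146653375864777
[ 0.5741 -0.0457  0.0875] [-2.45  1.29  7.19] [ 0.184  0.608 -0.013] 0.0006032218917448591
```

View pics/m3.png

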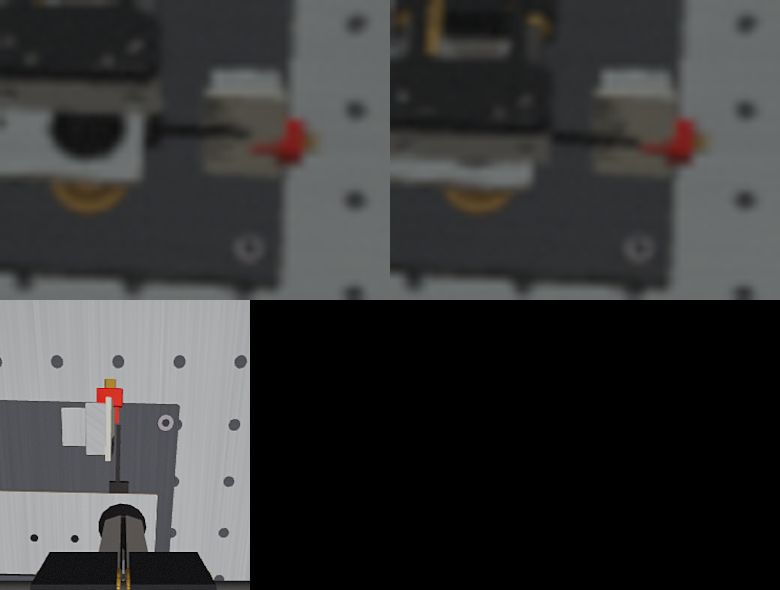

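In the scene crops the pointer tip went from crop row 134 to 143 and the tongue is at 150. That is just over half the travel, in line with the kinematics. I'll press about 4 mm more.

Request:
carry_out --increments '[[255,[0,0,1],0],[255,[0,0,1],0],[255,[0,0,1],0],[255,[0,0,0.8],0],[255,[0,0,0],0]]'

```text
time: 5.05
tool_pos: [0.5741, -0.0456, 0.0839]
ee_rot: [3.141, -0.001, 1.571]
wrist_force: [-3.6, 1.1, 7.6]
width: 0.0005
finger_force: 3.9
```

Run:
```python
from h import *
S=[]
for k in range(5):
    o=robot.get_obs(); S.append(robot.snapshot("scene").astype(float)); print(o["time"],o["tool_pos"].round(4),o["wrist_force"].round(2))
s=np.mean(S,0); cv2.imwrite("pics/s4.png",s)
c=cal("scene")
for n,p in(("rest",(.5708,.0255,.067)),("lvl",(.5708,.0255,.0531)),("tongue",(.5695,.0268,.0531)),("root",(.5708,-.007,.067))): print(n,np.round(proj(c,p),2))
# pointer row (darkness centroid vs. column) rest / mid / now
for n in("s2","s3","s4"):
    g=cv2.imread(f"pics/{n}.png").astype(float); R=np.clip(g[...,2]-np.maximum(g[...,0],g[...,1]),0,255)
    print(n,"red rows",[round(float((R[198:210,u]*np.arange(198,210)).sum()/R[198:210,u].sum()),2) for u in(282,283,284,285)])
    print(g[198:208,274:288].mean(2).astype(int))
t=cv2.resize(np.uint8(s)[185:220,255:305],None,fx=12,fy=12,interpolation=cv2.INTER_CUBIC); cv2.imwrite("pics/m4.png",t)
```

```text
5.05 [ 0.5741 -0.0456  0.0839] [-3.62  1.13  7.63]
5.1 [ 0.5741 -0.0456  0.084 ] [-2.75  1.82  7.63]
5.15 [ 0.5741 -0.0456  0.084 ] [-4.06  0.96  7.68]
5.2 [ 0.5741 -0.0456  0.084 ] [-2.63  1.68  7.43]
5.25 [ 0.5741 -0.0456  0.084 ] [-3.79  1.57  7.92]
rest [282.91 201.99]
lvl [282.77 204.77]
tongue [283.26 204.39]
root [270.81 201.55]
s2 red rows [203.95, 203.93, 203.98, 204.26]
[[51 52 59 64 71 75 76 76 76 76 76 75 75 74]
 [53 56 61 66 70 74 76 76 76 76 75 75 75 74]
 [53 51 52 55 57 64 71 74 76 76 75 75 75 74]
 [31 28 29 32 40 49 56 64 73 75 76 76 75 73]
 [35 37 39 42 43 42 45 56 71 75 75 74 74 70]
 [55 59 59 62 65 63 65 69 73 73 73 70 67 65]
 [60 62 63 64 67 74 74 72 67 63 62 60 59 57]
 [62 62 66 71 74 76 76 72 65 60 60 55 50 48]
 [64 66 66 70 72 76 76 76 75 75 73 65 49 42]
 [68 74 75 75 76 77 76 76 75 75 74 69 59 59]]
s3 red rows [203.93, 203.89, 204.06, 204.3]
[[52 53 59 64 71 75 76 76 75 76 75 75 75 74]
 [55 56 61 66 70 74 76 76 76 75 76 76 75 75]
 [60 59 60 60 62 68 76 75 76 76 76 75 76 74]
 [56 56 57 54 55 67 74 76 75 75 76 76 76 73]
 [40 42 44 45 50 60 66 71 75 75 76 75 74 71]
 [30 32 29 35 39 40 43 58 71 74 74 70 67 64]
 [47 47 46 53 54 52 52 55 61 62 62 60 58 58]
 [60 60 65 70 73 74 74 70 66 61 59 56 49 47]
 [63 66 67 70 73 76 76 75 75 74 73 64 50 43]
 [68 74 75 75 75 76 75 76 75 75 75 70 59 58]]
s4 red rows [203.88, 203.94, 204.09, 204.29]
[[52 53 60 64 71 75 76 76 75 75 75 75 75 74]
 [55 56 61 66 71 74 76 76 76 76 75 75 75 74]
 [60 60 61 61 62 69 76 76 76 76 76 75 75 74]
 [61 61 61 57 56 68 75 75 76 75 76 75 76 73]
 [56 57 58 58 61 70 75 75 76 76 76 74 74 71]
 [42 43 46 55 63 67 68 72 74 74 73 69 67 65]
 [29 28 28 31 37 42 48 59 66 64 62 60 58 57]
 [44 43 43 44 48 51 53 59 64 61 59 55 49 47]
 [62 64 65 66 70 74 74 74 75 74 73 64 50 43]
 [68 74 75 75 75 76 76 76 75 75 75 70 59 59]][ WARN:0@1.573] global loadsave.cpp:1063 imwrite_ Unsupported depth image for selected encoder is fallbacked to CV_8U.
```

View pics/m4.png

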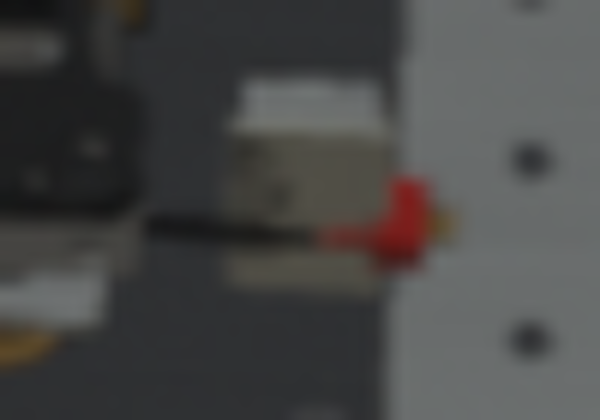

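The pointer tip now meets the tongue: its rows shifted about 2.8 px, against 2.78 px expected for level. I'll add a hair and hold for over a second.

Request:
carry_out --increments '[[255,[0,0,0.2],0],[255,[0,0,0],0],[255,[0,0,0],0],[255,[0,0,0],0],[255,[0,0,0],0],[255,[0,0,0],0],[255,[0,0,0],0],[255,[0,0,0],0]]'

```text
time: 6.1
tool_pos: [0.5741, -0.0456, 0.0838]
ee_rot: [3.141, -0.001, 1.571]
wrist_force: [-2.2, 1.4, 7.5]
width: 0.0006
finger_force: 3.9
```

Request:
carry_out --increments '[[255,[0,0,0],0],[255,[0,0,0],0],[255,[0,0,0],0],[255,[0,0,0],0],[255,[0,0,0],0]]'

```text
time: 6.6
tool_pos: [0.5741, -0.0456, 0.0838]
ee_rot: [3.141, -0.001, 1.571]
wrist_force: [-3.8, 1.3, 8.7]
width: 0.0004
finger_force: 3.9
```

Request:
carry_out --increments '[[255,[0,0,-0.5],0],[255,[0,0,-1],0],[255,[0,0,-1],0],[255,[0,0,-1],0],[255,[0,0,-1],0],[255,[0,0,-1],0],[255,[0,0,-1],0],[255,[0,0,-0.5],0]]'

```text
time: 7.4
tool_pos: [0.5741, -0.0459, 0.0904]
ee_rot: [3.141, -0.0, 1.571]
wrist_force: [-2.4, 1.3, 4.6]
width: 0.0004
finger_force: 2.8
```

Request:
carry_out --increments '[[255,[0,0,-0.5],0],[255,[0,0,-0.5],0],[255,[0,0,-0.5],0],[255,[0,0,-0.5],0],[255,[0,0,-0.5],0],[255,[0,0,-0.5],0],[255,[0,0,-0.5],0],[255,[0,0,0],0]]'

```text
time: 8.2
tool_pos: [0.5741, -0.046, 0.0924]
ee_rot: [-3.142, -0.0, 1.571]
wrist_force: [0.7, -0.6, 0.3]
width: 0.0005
finger_force: 0.1
```

Request:
carry_out --increments '[[255,[0,0,-2],0],[255,[0,0,-5],0],[255,[0,0,-10],0],[255,[0,0,-20],0],[255,[0,0,-20],0],[255,[0,0,-10],0],[255,[0,0,0],0],[255,[0,0,0],0]]'

```text
time: 9.0
tool_pos: [0.5739, -0.046, 0.1598]
ee_rot: [-3.142, -0.0, 1.571]
wrist_force: [0.0, 0.5, -0.9]
width: 0.0005
finger_force: 0.0
```

Run:
```python
from h import *
s=robot.snapshot("scene"); a=cv2.imread("pics/s2.png")
d=np.abs(s.astype(int)-a).max(2)[190:235,262:310]; print("changed px near pointer/red:",(d>25).sum())
o=robot.get_obs(); print(o["time"],o["qvel"].round(3)); print(robot.close_job())
```

```text
changed px near pointer/red: 23
9.05 [ 0.001  0.009  0.01  -0.002 -0.001  0.001]
the job is handed in; nothing more can be done
None
```

I pressed the thumb pad until the pointer stood level with the red mark (about 14 mm down, within roughly 1 mm), held it there about 1.5 s, let it up slowly under the finger, moved clear and handed the job in at 9 s; no verdict came back.

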